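Bed the proud tile

TASK

One tile of the small mosaic panel, the round blue one, still stands proud on its pat of adhesive. Press it down gently with the closed fingertips until it is fully down, level with the green tiles round it, then withdraw. Do not touch the green tiles, do not pull the blue one up, and leave the rest of the bench as it is.

Things in the scene. Friction and masses are not known exactly. Their poses are not given: they have to be found in the camera images.
- panel: mosaic panel fixed to the bench, plaster bed in a pale wooden frame, 200 x 274 mm; origin at the centre of its underside, x along its short side, z up; bed top 10 mm, frame top 13 mm above the bench. Six tiles lie on it in 2 rows (72 mm apart along x) of 3 (74 mm apart along y), each within a few mm of its place; which lies where changes
- blue_disc: the round dark blue glazed tile, 52 mm across, 7 mm thick, about 20 mm clear of its neighbours; origin at the centre of its underside, z up. It moves only straight up and down: it stands 5 to 7.5 mm proud, yields to a push of 5 to 6 N, stays where it is left, and when level with the green ones meets a springy stop (6 N per mm). 12 N does; up to 20 N is gentle, over 30 N too hard
- blue_top (a point): centre of the upper face of the round blue tile; 17 mm above the bench when it is level with the green tiles, 22 to 24.5 mm at the start
- blue_tile (a joint): how far the blue tile is pressed in, m: about 0 at the start (-0.0015 to 0.001), grows downward, 0.006 when level with the green tiles (stop); negative if it is pulled up
- green_0: green glazed hexagonal tile, loose, about 57 mm across and 7 mm thick, lying freshly laid on the bed of the panel, its top 17 mm above the bench; origin at the centre of its underside; not to be touched
- green_1: green glazed hexagonal tile, loose, about 57 mm across and 7 mm thick, lying freshly laid on the bed of the panel, its top 17 mm above the bench; origin at the centre of its underside; not to be touched
- green_2: green glazed hexagonal tile, loose, about 57 mm across and 7 mm thick, lying freshly laid on the bed of the panel, its top 17 mm above the bench; origin at the centre of its underside; not to be touched
- green_3: green glazed hexagonal tile, loose, about 57 mm across and 7 mm thick, lying freshly laid on the bed of the panel, its top 17 mm above the bench; origin at the centre of its underside; not to be touched
- green_4: green glazed hexagonal tile, loose, about 57 mm across and 7 mm thick, lying freshly laid on the bed of the panel, its top 17 mm above the bench; origin at the centre of its underside; not to be touched
- wedge: loose yellow plastic wedge, 49 x 38 x 14 mm, on the bench near the panel's robot side; origin at the centre of its underside; a bystander
- masking_tape: roll of cream masking tape lying flat, 96 mm across, 25 mm high; origin at the centre of its underside; a loose bystander

How it is judged:
On the way:
1. the fingers press the blue tile down level with the green ones (within 1.5 mm) (value of joint blue_tile above 0.0045 m and contact force between the fingers and blue_disc above 0.5 N), for 0.1 s.
At the end, for the whole second after the job is handed in: The blue tile is level with the green tiles (within 1.5 mm of fully down), no green tile has shifted more than 4 mm, and the tape roll and wedge are within 10 mm of where they stood (value of joint blue_tile above 0.0045 m and distance of each of green_0, green_1, green_2, green_3, green_4 from where it was at the start of the episode below 0.004 m and distance of each of masking_tape, wedge from where it was at the start of the episode below 0.01 m); the robot touches nothing.
It fails at once if the blue tile is pressed harder than 30 N (contact force between anything else and blue_disc above 30 N).
It fails at once if the blue tile is pulled up out of its adhesive (value of joint blue_tile below -0.004 m).
It fails at once if a green tile is touched by the robot (contact force between any of the fingers, the arm and green_0 above 0.3 N or contact force between any of the fingers, the arm and green_1 above 0.3 N or contact force between any of the fingers, the arm and green_2 above 0.3 N or contact force between any of the fingers, the arm and green_3 above 0.3 N or contact force between any of the fingers, the arm and green_4 above 0.3 N).
It fails at once if a green tile is shifted more than 4 mm (distance of any of green_0, green_1, green_2, green_3, green_4 from where it was at the start of the episode above 0.004 m).
It fails at once if the tape roll or the yellow wedge is moved more than 10 mm (distance of any of masking_tape, wedge from where it was at the start of the episode above 0.01 m).
It also fails if it takes over 32 s, if anything falls off the work surface, if the arm or the gripper's body presses on something with over 40 N, if the wrist force passes 120 N, or if a joint passes its speed limit or range.

ROBOT

A 6-joint arm with a two-finger parallel gripper is mounted at the origin on a cart in front of the work surface, level with it; the furniture and walls round the work are solid. World frame = base frame: x ahead of the robot, y to its left, z up, the work surface at z = 0. Lengths are in m, angles in rad, forces in N, time in s.
With the tool pointing down it reaches from about 0.35 to 0.85 m from the base axis. Payload 8.1 kg.
Tool frame: the origin (TCP) lies between the finger pads; the fingertips stand 25 mm ahead of it and the grasp point (between the pads) lies 6 mm ahead of it; z points along the fingers, y is the line along which they close (so a half turn about z gives the same grasp; the last joint's range is limited). The gripper opens to 85 mm and grips with 20 to 120 N. Pads are 22 mm wide; open, the fingers measure 114 mm over their backs; the gripper's body (76 mm by 85 mm) begins 54 mm behind the grasp point. The pads swing forward as they close: fully open they stand 13 mm farther back than shut.
Start: joints at [-1.37, 0.13, 1.488, -0, 1.523, -0.085], TCP at [0.169, -0.576, 0.256] pointing down, gripper open.
Joint ranges: [-2.96, 2.96], [-0.89, 2.26], [0.02, 2.5], [-1.34, 4.48], [0, 2.73], [-2.66, 2.66]. Speed limits (rad/s): [2.39, 2.39, 2.79, 3.14, 3.14, 3.14].

INTERFACE

Orientations are given as [roll, pitch, yaw] about the fixed x, y, z axes, in that order (R = Rz(yaw) Ry(pitch) Rx(roll)).
In Python, from bench import bot, eyes, order gives the robot as it stands. The module is installed in compiled form; this text tells all that it offers.
- The arm moves only by the shell command python3 -m pendant 'ROWS' [OPENING] [FORCE]. ROWS is JSON, a list of rows, each a list of 6 numbers: the shift along the tool's x, y, z in m, then the turn, a rotation vector about the tool's x, y, z in rad. A call has 1 to 5 rows; each row is the pose to reach, as a shift and turn from the pose commanded when the call began, along the tool's axes at that moment; what a row does not reach only later rows make up. A row lasts 1/12 s, in which the tool goes at most 41.7 mm and 7.16 degrees, less where a joint would pass 70% of its speed; a pose out of reach is approached as far as the arm can. A call with a gripper value outside its range is refused whole. OPENING is the opening, from 0 (shut) to 1 (fully open), set as the call begins (- or left out, the last holds). The fingers move at their own pace and stop on an object; FORCE is the grip in N (left out, the last holds). Time passes only in rows, so rows that repeat a pose let the fingers close. It gives the time, the measured TCP pose, the force, the opening and the grip force at its end, in the units of the state.
- bot.get_obs(): the state, without advancing time (a new reading comes with each control period).
- eyes.read_camera(name): name is "side" or "top" or "wrist"; returns a dict with "pixels" (400x640x3 uint8, red, green, blue), "fovy" (degrees; the focal length in pixels is half the picture's height over the tangent of half this angle, whatever the lens; pixels are square), "cx", "cy" (the principal point, pixels), "xyz" and "rotation" of the camera in the world; the wrist camera has in their place "tool_from_camera" (4x4, takes a point from camera to tool coordinates, whose origin is the TCP and whose axes are the flange's). Camera axes: x right, y down, z forward; pixel columns grow to the right and rows downward; lengths in m; the calibration is good to about 2 mm. A picture is of the moment at which its call begins: read the wrist's pose just before it. There is no depth.
- order.close_job(): hands the job in; it is judged then, once.
The state is a dict: "time": time; "joint_positions": joint angles; "dq": joint speeds; "effort": joint torques, N m; "position": TCP position; "ee_rot": TCP orientation; "contact_force": force on the tool from outside, world axes, zero at the start; "torque": the same for the moment, N m; "width": opening from 0.0 (shut) to 1.0 (fully open); "gripper_force": force on a finger pad.
Only numpy, scipy, OpenCV 4.12 (cv2) and the standard library are available. Lean on these libraries where they do the work, as an engineer would, in place of code of your own. Each camera call takes 0.05 s, during which the arm holds its last target. There are 200 camera calls.

## Working session

There is one attempt and no reset: what is moved stays moved. The work goes in short steps, Python scripts to look and compute and a shell command to move; the robot and the scene stay as the last step left them, time stands still between calls to the robot, and variables do not carry over. Pictures are saved under pics/ and viewed, at most 10 in all, crops included, and the job is handed in when it is done.

```bash
mkdir -p pics; cat > h.py <<'E'
import numpy as np, cv2
from scipy.spatial.transform import Rotation as R
from bench import bot, eyes, order
def cam(name):
    o=bot.get_obs(); c=eyes.read_camera(name)
    im=cv2.cvtColor(c["pixels"],cv2.COLOR_RGB2BGR)
    f=200/np.tan(np.radians(c["fovy"])/2)
    if name=="wrist":
        T=np.array(c["tool_from_camera"]); Rt=R.from_euler('xyz',o["ee_rot"]).as_matrix()
        p=Rt@T[:3,3]+o["position"]; M=Rt@T[:3,:3]
    else: p=np.array(c["xyz"]); M=np.array(c["rotation"])
    return im,f,c["cx"],c["cy"],p,M
def ray(c,u,v,z):
    im,f,cx,cy,p,M=c; d=M@np.array([(u-cx)/f,(v-cy)/f,1]); return p+d*(z-p[2])/d[2]
def proj(c,X):
    im,f,cx,cy,p,M=c; q=M.T@(np.array(X)-p); return q[:2]/q[2]*f+[cx,cy]
def blobs(im,lo,hi,amin=60):
    m=cv2.inRange(cv2.cvtColor(im,cv2.COLOR_BGR2HSV),lo,hi)
    m=cv2.morphologyEx(m,cv2.MORPH_OPEN,np.ones((3,3)))
    cs=[k for k in cv2.findContours(m,cv2.RETR_EXTERNAL,cv2.CHAIN_APPROX_NONE)[0] if cv2.contourArea(k)>amin]
    return sorted(cs,key=cv2.contourArea,reverse=True)
E
python3 - <<'E'
from h import *
o=bot.get_obs(); print(o)
for n in ("top","side"):
    c=cam(n); cv2.imwrite(f"pics/{n}0.png",c[0]); print(n,c[1:4],c[4],c[5].round(3).tolist())
E
```

```text
{'time': 0.0, 'joint_positions': array([-1.37040556e+00,  1.31152174e-01,  1.48931408e+00,  1.52256550e-05,
        1.52298424e+00, -8.53799179e-02]), 'dq': array([-0.00082673, -0.00019543,  0.00051254, -0.00021566,  0.00061814,
       -0.00016229]), 'effort': array([ 1.62319713e-03, -5.69383693e+01, -5.00551951e+01,  4.84117186e-05,
        1.47415360e-02,  5.82751136e-05]), 'position': array([ 0.16907391, -0.5751523 ,  0.25523064]), 'ee_rot': array([-3.13974287e+00, -1.73581251e-04,  2.85769781e-01]), 'contact_force': array([-0.33646817, -0.30121102,  0.61420477]), 'torque': array([ 0.03023087,  0.04616861, -0.02195327]), 'gripper_force': 0.0, 'width': 0.9990215219675846}
top (np.float64(509.32981650817356), 322.0835338055485, 204.26279274254534) [ 0.43200132 -0.06701095  1.32044996] [-3.097, 0.021, -1.601]
side (np.float64(452.69350245907793), 326.0204907851584, 200.1597004937777) [ 0.52834252 -0.7645242   0.63445747] [-2.261, -0.011, 0.012]
```

```bash
sed -i "s/M=np.array(c\[\"rotation\"\])/M=R.from_euler('xyz',c['rotation']).as_matrix()/" h.py
```

```text
(no output)
```

View pics/top0.png

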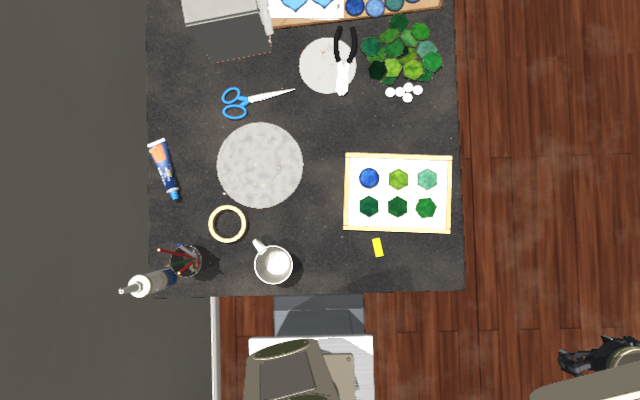

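View pics/side0.png

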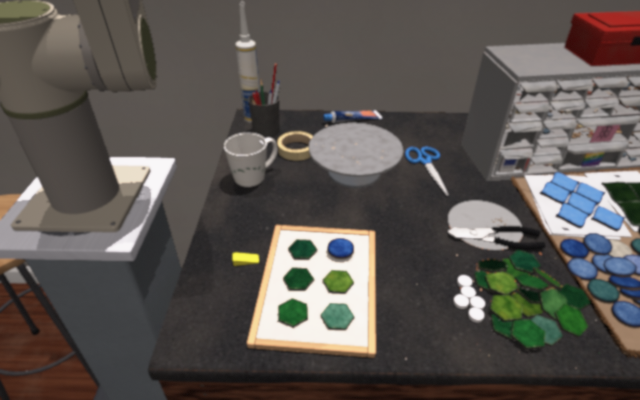

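The top view shows the blue disc at about (369,178) in the far-left slot of the panel, with green tiles at (398,179) and (369,206), the wedge at (378,247) and the raised stone bowl at (260,165). The side view has the disc at (341,248).

```bash
python3 - <<'E'
from h import *
cs={}
def tile(c,lo,hi,u,v):
    b=min(blobs(c[0],lo,hi),key=lambda k:np.hypot(*(k.reshape(-1,2).mean(0)-[u,v])))
    m=cv2.moments(b); return np.array([m['m10']/m['m00'],m['m01']/m['m00']]),cv2.contourArea(b)
ct,cS=cam("top"),cam("side")
bt,a1=tile(ct,(100,90,40),(130,255,255),369,178)
bs,a2=tile(cS,(100,90,40),(130,255,255),341,248)
print(bt,a1,bs,a2,[ray(ct,*bt,.021).round(4),ray(cS,*bs,.021).round(4)])
for u,v in [(398,179),(427,179),(369,206),(397,206),(426,207)]:
    t,a=tile(ct,(35,60,20),(95,255,255),u,v); print('green',a,ray(ct,*t,.017).round(4))
for n,u,v,z in [('wedge',378,247,.014),('bowl',260,165,.08),('bowlR',303,165,.08),('panelTL',345,154,.013),('TR',451,156,.013),('BL',343,231,.013),('BR',450,232,.013)]: print(n,ray(ct,u,v,z).round(3))
print(ray(cS,403,155,.08),ray(cS,356,172,.08))
o=bot.get_obs();print(o['time'],R.from_euler('xyz',o['ee_rot']).as_matrix().round(4).tolist())
E
```

```text
[368.67639429 177.41309987] 257.0 [340.37992832 247.7311828 ] 325.5 [array([ 0.5552, -0.1619,  0.021 ]), array([ 0.5547, -0.1625,  0.021 ])]
green 274.0 [ 0.5499 -0.2369  0.017 ]
green 253.0 [ 0.5478 -0.31    0.017 ]
green 250.0 [ 0.4828 -0.1594  0.017 ]
green 255.5 [ 0.4793 -0.2326  0.017 ]
green 274.0 [ 0.4743 -0.3041  0.017 ]
wedge [ 0.377 -0.18   0.014]
bowl [0.589 0.107 0.08 ]
bowlR [0.585 0.002 0.08 ]
panelTL [ 0.618 -0.104  0.013]
TR [ 0.604 -0.375  0.013]
BL [ 0.42  -0.092  0.013]
BR [ 0.41  -0.365  0.013]
[0.69307072 0.06617072 0.08      ] [ 5.87397507e-01 -1.70957655e-05  8.00000000e-02]
0.2 [[0.9594, 0.2819, -0.0002], [0.2819, -0.9594, 0.0011], [0.0001, -0.0011, -1.0]]
```

```bash
python3 -m pendant '[[0.033,-0.019,0,0,0,0],[0.066,-0.038,0,0,0,0],[0.099,-0.057,0,0,0,0],[0.132,-0.076,0,0,0,0],[0.165,-0.095,0,0,0,0]]' 0 30
python3 -m pendant '[[0.033,-0.019,0,0,0,0],[0.066,-0.038,0,0,0,0],[0.099,-0.057,0,0,0,0],[0.132,-0.076,0,0,0,0],[0.165,-0.095,0,0,0,0]]'
python3 -m pendant '[[0.033,-0.019,0.02,0,0,0],[0.066,-0.038,0.04,0,0,0],[0.099,-0.057,0.06,0,0,0],[0.12,-0.07,0.08,0,0,0],[0.12,-0.07,0.08,0,0,0]]'
python3 -m pendant '[[0,0,0,0,0,0],[0,0,0,0,0,0]]'
cat > look.py <<'E'
from h import *
import sys
c=cam("wrist"); cv2.imwrite(f"pics/{sys.argv[1]}.png",c[0])
o=bot.get_obs(); print({k:np.round(o[k],4) for k in('time','position','ee_rot','contact_force','width')})
for b in blobs(c[0],(100,90,40),(130,255,255),500)[:3]:
    (u,v),_,_=cv2.fitEllipse(cv2.convexHull(b)); print(cv2.contourArea(b),u,v,ray(c,u,v,.023).round(4))
Rt=R.from_euler('xyz',o["ee_rot"]).as_matrix(); tip=o['position']+Rt@[0,0,.025]; print('tip',tip.round(4),proj(c,tip))
E
python3 look.py w1
```

```text
time: 0.62
position: [0.3014, -0.4365, 0.2561]
ee_rot: [-3.141, -0.0, 0.285]
contact_force: [1.2, 0.3, -0.4]
width: 0.296
gripper_force: 0.0
time: 1.03
position: [0.4331, -0.2987, 0.2563]
ee_rot: [3.142, -0.0, 0.286]
contact_force: [-0.1, -0.4, -0.3]
width: -0.004
gripper_force: 0.0
time: 1.45
position: [0.5279, -0.1939, 0.1709]
ee_rot: [-3.135, 0.004, 0.29]
contact_force: [-0.6, 0.6, -1.4]
width: 0.002
gripper_force: 0.0
time: 1.62
position: [0.5275, -0.1995, 0.1764]
ee_rot: [3.141, 0.001, 0.286]
contact_force: [0.7, -0.3, 0.4]
width: -0.002
gripper_force: 0.0
{'time': np.float64(1.6667), 'position': array([ 0.5276, -0.2002,  0.1772]), 'ee_rot': array([ 3.1405e+00, -5.0000e-04,  2.8530e-01]), 'contact_force': array([-0.2223, -0.4935,  1.2839]), 'width': np.float64(-0.0008)}
3033.5 282.8407897949219 147.17446899414062 [ 0.5552 -0.162   0.023 ]
tip [ 0.5276 -0.2002  0.1522] [320.50078486 274.59192379]
```

View pics/w1.png

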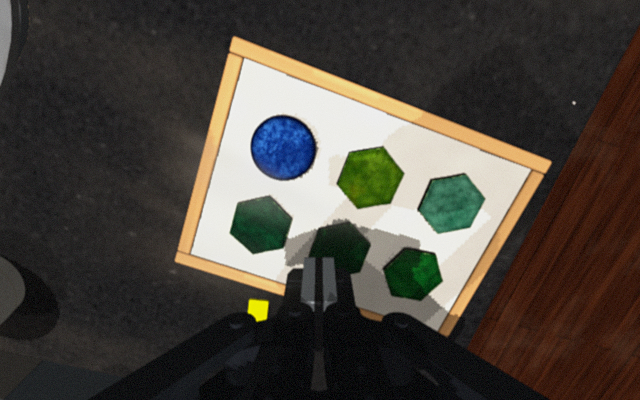

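The wrist view shows the disc at (283,147) and the closed fingertips near (320,270). This agrees with the first estimate: the disc is at (0.555, -0.162).

```bash
python3 -m pendant '[[0.02,-0.015,0,0,0,0],[0.037,-0.029,0,0,0,0],[0.037,-0.029,0.03,0,0,0],[0.037,-0.029,0.06,0,0,0],[0.037,-0.029,0.085,0,0,0]]'
python3 -m pendant '[[0,0,0.01,0,0,0],[0,0,0.02,0,0,0],[0,0,0.025,0,0,0],[0,0,0.025,0,0,0],[0,0,0.025,0,0,0]]'
python3 look.py w2
```

```text
time: 2.08
position: [0.5554, -0.1625, 0.0918]
ee_rot: [3.14, -0.002, 0.284]
contact_force: [0.1, 0.1, -0.5]
width: 0.0
gripper_force: 0.0
time: 2.5
position: [0.5558, -0.1618, 0.0678]
ee_rot: [3.14, -0.002, 0.285]
contact_force: [-0.1, -0.3, -0.2]
width: -0.0
gripper_force: 0.0
{'time': np.float64(2.55), 'position': array([ 0.556 , -0.1618,  0.0681]), 'ee_rot': array([ 3.140e+00, -2.100e-03,  2.854e-01]), 'contact_force': array([-0.3173, -0.2511,  0.5715]), 'width': np.float64(-0.0002)}
3943.5 317.52056884765625 253.80319213867188 [ 0.5558 -0.1611  0.023 ]
tip [ 0.5561 -0.1618  0.0431] [319.0936944  273.51380246]
```

View pics/w2.png

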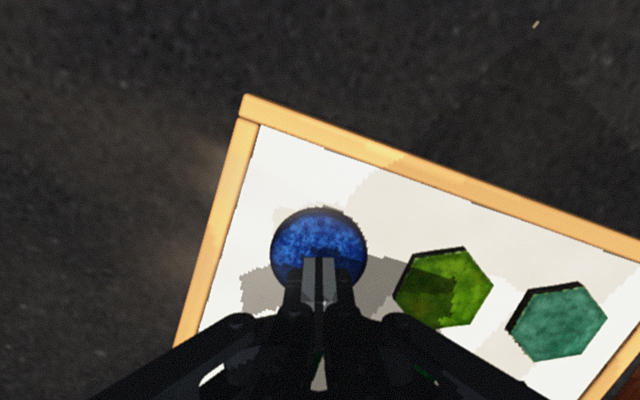

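The tips are over the centre of the disc, about 20 mm above it. Next I descend slowly and watch the force.

```bash
python3 -m pendant '[[0,0,0.006,0,0,0],[0,0,0.012,0,0,0],[0,0,0.016,0,0,0],[0,0,0.016,0,0,0],[0,0,0.016,0,0,0]]'
python3 -m pendant '[[0,0,0.001,0,0,0],[0,0,0.002,0,0,0],[0,0,0.003,0,0,0],[0,0,0.004,0,0,0],[0,0,0.004,0,0,0]]'
```

```text
time: 2.97
position: [0.5545, -0.1609, 0.0497]
ee_rot: [-3.141, 0.001, 0.286]
contact_force: [-0.7, 0.4, -0.5]
width: -0.0
gripper_force: 0.0
time: 3.38
position: [0.5552, -0.1612, 0.0466]
ee_rot: [3.141, -0.0, 0.286]
contact_force: [-1.4, 0.9, 3.3]
width: 0.001
gripper_force: 2.0
```

```bash
python3 -m pendant '[[0,0,0.001,0,0,0],[0,0,0.0015,0,0,0],[0,0,0.002,0,0,0],[0,0,0.002,0,0,0],[0,0,0.002,0,0,0]]'
python3 -m pendant '[[0,0,0.0005,0,0,0],[0,0,0.001,0,0,0],[0,0,0.001,0,0,0],[0,0,0.001,0,0,0]]'
```

```text
time: 3.8
position: [0.5552, -0.1611, 0.0444]
ee_rot: [3.141, -0.0, 0.286]
contact_force: [-0.0, 0.4, 3.5]
width: -0.007
gripper_force: 1.9
time: 4.13
position: [0.5551, -0.1611, 0.0434]
ee_rot: [3.141, -0.0, 0.286]
contact_force: [0.6, -0.2, 4.4]
width: 0.001
gripper_force: 1.9
```

Still only the adhesive's resistance (about 4–5 N), so I continue in 1 mm steps.

```bash
python3 -m pendant '[[0,0,0.0005,0,0,0],[0,0,0.001,0,0,0],[0,0,0.001,0,0,0],[0,0,0.001,0,0,0]]'
python3 -m pendant '[[0,0,0.0005,0,0,0],[0,0,0.0005,0,0,0],[0,0,0.0005,0,0,0],[0,0,0.0005,0,0,0]]'
```

```text
time: 4.47
position: [0.5551, -0.1612, 0.0423]
ee_rot: [3.141, -0.0, 0.286]
contact_force: [0.6, -0.6, 4.1]
width: 0.0
gripper_force: 1.9
time: 4.8
position: [0.5551, -0.1612, 0.0419]
ee_rot: [3.141, -0.0, 0.286]
contact_force: [1.6, -0.7, 3.2]
width: -0.0
gripper_force: 1.9
```

```bash
python3 -m pendant '[[0,0,0.0005,0,0,0],[0,0,0.001,0,0,0],[0,0,0.001,0,0,0],[0,0,0.001,0,0,0]]'
```

```text
time: 5.13
position: [0.5551, -0.1611, 0.0411]
ee_rot: [3.141, -0.0, 0.286]
contact_force: [1.9, 0.0, 6.4]
width: 0.001
gripper_force: 3.1
```

```bash
python3 -m pendant '[[0,0,0.0005,0,0,0],[0,0,0.0005,0,0,0],[0,0,0.0005,0,0,0],[0,0,0.0005,0,0,0]]'
```

```text
time: 5.47
position: [0.5551, -0.1611, 0.0408]
ee_rot: [3.141, -0.0, 0.286]
contact_force: [0.0, 1.1, 8.2]
width: 0.003
gripper_force: 4.0
```

Force is now rising, so the tile has met the stop. I go on to about 12–14 N.

```bash
python3 -m pendant '[[0,0,0.0005,0,0,0],[0,0,0.001,0,0,0],[0,0,0.001,0,0,0],[0,0,0.001,0,0,0],[0,0,0.001,0,0,0]]'
```

```text
time: 5.88
position: [0.5552, -0.1612, 0.0402]
ee_rot: [3.141, -0.0, 0.286]
contact_force: [-1.7, 1.0, 12.4]
width: 0.001
gripper_force: 5.7
```

12 N against the stop means the tile is down. I withdraw slowly at first.

```bash
python3 -m pendant '[[0,0,-0.001,0,0,0],[0,0,-0.002,0,0,0],[0,0,-0.004,0,0,0],[0,0,-0.008,0,0,0],[0,0,-0.015,0,0,0]]'
python3 -m pendant '[[0,0,-0.02,0,0,0],[0,0,-0.04,0,0,0],[0,0,-0.07,0,0,0],[0,0,-0.1,0,0,0],[0,0,-0.12,0,0,0]]'
python3 -m pendant '[[-0.03,0.02,0,0,0,0],[-0.06,0.04,0,0,0,0],[-0.09,0.06,0,0,0,0],[-0.09,0.06,0,0,0,0],[-0.09,0.06,0,0,0,0]]'
python3 look.py w3; python3 - <<'E'
from h import *
c=cam("side"); cv2.imwrite("pics/side1.png",cv2.resize(c[0][210:360,230:400],None,fx=4,fy=4,interpolation=cv2.INTER_CUBIC)[:600,:800])
E
```

```text
time: 6.3
position: [0.5534, -0.1605, 0.053]
ee_rot: [-3.139, 0.003, 0.286]
contact_force: [0.4, 0.2, -0.5]
width: 0.005
gripper_force: 0.0
time: 6.72
position: [0.5554, -0.1613, 0.1775]
ee_rot: [3.14, -0.002, 0.286]
contact_force: [0.9, 0.1, 0.1]
width: -0.003
gripper_force: 0.0
time: 7.13
position: [0.4842, -0.2453, 0.1745]
ee_rot: [-3.141, 0.0, 0.283]
contact_force: [0.2, 0.2, -0.7]
width: -0.002
gripper_force: 0.0
{'time': np.float64(7.1833), 'position': array([ 0.4851, -0.2443,  0.1745]), 'ee_rot': array([-3.1412e+00, -1.0000e-04,  2.8390e-01]), 'contact_force': array([ 0.0116,  0.1815, -0.2958]), 'width': np.float64(-0.0019)}
3606.0 237.465576171875 73.89655303955078 [ 0.5551 -0.1631  0.023 ]
tip [ 0.4851 -0.2443  0.1495] [317.53441056 271.63221406]
```

View pics/w3.png

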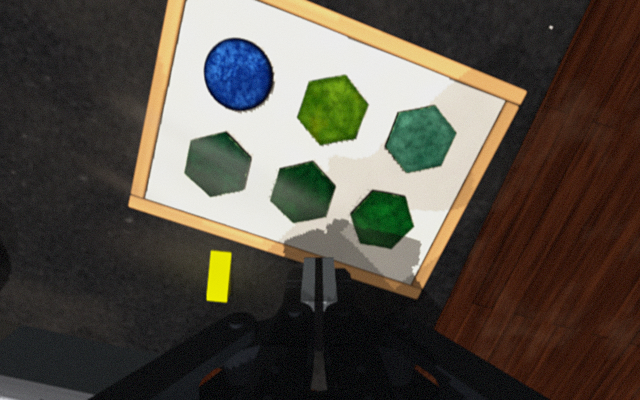

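View pics/side1.png

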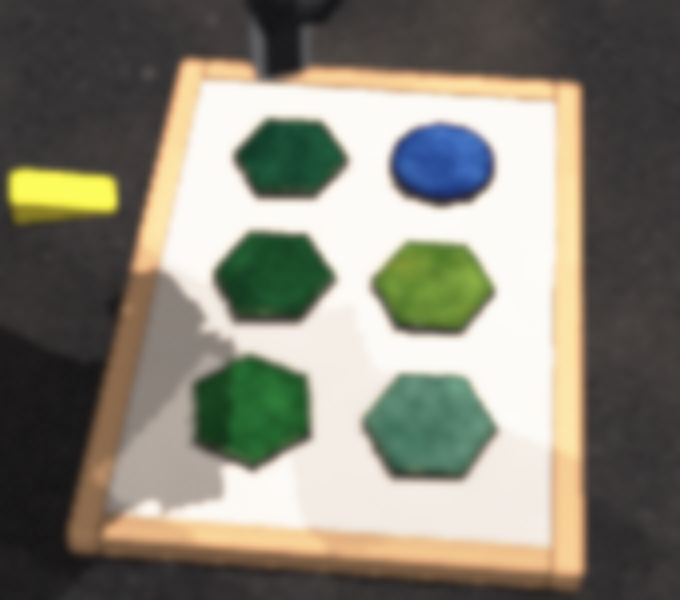

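The disc (wrist view, 237,74) now sits flush, with the same thin rim shadow as the green tiles. The green tiles and the wedge are where they were, and the gripper is clear.

```bash
python3 -m pendant '[[0,0,0,0,0,0],[0,0,0,0,0,0],[0,0,0,0,0,0]]'; python3 -c "
from bench import order; print(order.close_job())"
```

```text
time: 7.48
position: [0.486, -0.2432, 0.1742]
ee_rot: [-3.141, 0.0, 0.287]
contact_force: [0.1, -0.3, -0.2]
width: 0.005
gripper_force: 0.0
the job is handed in; nothing more can be done
None
```

I pressed the blue tile down to its stop with about 12 N, withdrew with nothing else touched as far as the camera views and force readings show, and handed the job in at about 7.5 s; no verdict was returned.

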